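# Refill a paint marker: stand it in the block, click the cartridge home, hold it down

### The arm

A 7-joint arm with a two-finger parallel gripper is mounted at the origin on the work surface. World frame = base frame: x ahead of the robot, y to its left, z up, the work surface at z = 0. Lengths are in m, angles in rad, forces in N, time in s.
With the tool pointing down it reaches from about 0.4 to 0.85 m from the base axis. Payload 10.4 kg.
Tool frame: the origin (TCP) lies on the centre line of the jaws, within the pads' length; the fingertips stand 22 mm ahead of it and the grasp point (between the pads) lies 3 mm ahead of it; z points along the fingers, y is the line along which they close (so a half turn about z gives the same grasp; the last joint's range is limited). The gripper opens to 87 mm and grips with 3 to 60 N. Pads are 19 mm wide; open, the fingers measure 117 mm over their backs; the gripper's body (75 mm by 190 mm) begins 51 mm behind the grasp point.
Start: joints at [1.161, 0.332, -0.065, 1.46, 0.022, 1.35, -0.088], TCP at [0.236, -0.579, 0.222] pointing down, gripper open.
Joint ranges: [-2.6, 2.6], [-0.5, 2.12], [-1.47, 1.34], [0.16, 2.42], [-1.27, 4.41], [0.06, 2.06], [-2.6, 2.6]. Speed limits (rad/s): [2.22, 2.22, 2.79, 2.79, 3.14, 3.14, 3.14].

### API

Orientations are given as a unit quaternion [x, y, z, w].
In Python, from bench import r gives the robot as it stands.
- The arm moves only by the shell command python3 jog.py 'ROWS' [FORCE]. ROWS is a JSON list of rows, 1 to 12 of them, each of 5 numbers: dx, dy, dz in m, then a turn about the tool's z in rad, then the finger opening in m; each row is the pose to reach, as a shift and turn from the pose commanded when the command began, along the tool's axes at that moment; what a row does not reach only later rows make up. A row lasts 1/10 s, in which the tool goes at most 0.05 m and 0.15 rad, less where a joint would pass 70% of its speed; a pose out of reach is approached as far as the arm can. The fingers move at their own pace and stop on an object; FORCE is the grip in N (left out, the last holds). Time passes only in rows, so rows that do not move let the fingers close. It prints the time, the measured TCP pose, the force, the opening and the grip force at its end.
- r.read_state(): the state, without advancing time (a new reading comes with each control period).
- r.camera(name): name is "side" or "top" or "wrist"; returns a dict with "img" (420x560x3 uint8, red, green, blue), "fx", "fy", "cx", "cy" (pixels), "pose" (4x4, takes a point from camera to world coordinates). Camera axes: x right, y down, z forward; pixel columns grow to the right and rows downward; lengths in m; the calibration is good to about 2 mm. A picture is of the moment at which its call begins. There is no depth.
- r.close_job(): hands the job in; it is judged then, once.
The state is a dict: "time": time; "joint_positions": joint angles; "joint_vel": joint speeds; "joint_torque": joint torques, N m; "ee_pos": TCP position; "eef_rot": TCP orientation; "ft_force": force on the tool from outside, world axes, zero at the start; "torque": the same for the moment, N m; "width": finger opening in m; "grip_force": force on a finger pad.
Only numpy, scipy, OpenCV 4.12 (cv2) and the standard library are available. Lean on these libraries where they do the work, as an engineer would, in place of code of your own. Each camera call takes 0.05 s, during which the arm holds its last target. There are 200 camera calls.

### The job

Refill the empty marker: stand the aluminium marker upright, right down in the round bore of the white refill block and let go of it; then take the violet paint cartridge and press its steel mouth squarely onto the block's tilted brass nipple until it snaps on, and push on through the cartridge, its mouth on the black sprung collar, until the collar is well over halfway down its travel. Finish while still gripping the cartridge and holding the collar down against its spring: do not let go or ease off. Leave the two paint pots and the eraser where they are.

Things in the scene. Friction and masses are not known exactly. Their poses are not given: they have to be found in the camera images.
- station: white refill block screwed to the table, 90 (x) x 230 (y) x 40 mm high, teal stripe on the face towards the robot. Origin: centre of its underside; z up, y along its length. It carries the bore at y = +65 mm and the tilted nipple at y = -65 mm. Its place and yaw vary.
- bore_mouth (a point): centre of the mouth of the round vertical bore in the block's top face (40 mm above the table). Bore 22 mm in diameter, 30 mm deep, mouth chamfered 2 mm; z up.
- nipple_tip (a point): centre of the tip of the brass nipple, 103 mm above the table. z = the nipple's axis, pointing out of it: always tilted 0.40 rad from vertical towards the block's -x (robot) side, in the block's xz plane; y is the block's y. Nipple 14 mm in diameter, 44 mm long, tapering to 7 mm over its last 8 mm, on a 32 mm steel boss. The collar's top face lies 24 mm below the tip when up.
- nipple_balls (a point): point on the nipple's axis 15 mm below its tip, amid three small sprung steel balls that stand out 3.5 mm from the nipple's side. They give way to the cartridge's inner lip under a push of about 10 N and snap out behind it when the mouth is about 26 mm below the tip.
- collar (a joint): black sprung collar, 36 mm in diameter, 6 mm thick, around the nipple under the balls; slides along the nipple's axis. 0 = up (rest), 0.012 m = right down at its hard stop; its spring pushes back with 4 N at 0 and 10 N at 0.012. Holding it about 0.009 down (mouth 33 mm below the nipple tip) leaves room on both sides.
- cartridge: violet paint cartridge standing mouth down, 112 mm high, about 0.14 kg. Origin: centre of its open mouth; z along its axis, up through the body. Steel head: rim 38 mm wide and 8 mm high, then 33 mm to 46 mm; violet grip barrel 32 mm wide from 46 to 106 mm, white end cap. Mouth 25 mm, funnelling at 4 mm depth to a 17 mm lip, which ends at 8 mm; behind it a 23 mm chamber 40 mm deep.
- marker: empty paint marker, an upright round aluminium barrel 20 mm in diameter and 82 mm high with a chamfered foot and a teal band, then a 17 mm black collar to 96 mm and an 8 mm white nib to 105 mm; 0.06 kg. Origin: centre of its foot; z up. It stands nib up on the table. In the bore its foot comes to rest 30 mm below the mouth.
- pot_red: closed red paint pot, 58 mm in diameter, 62 mm high, white lid. Origin: centre of its underside. Bystander: leave it.
- pot_green: closed green paint pot, 58 mm in diameter, 62 mm high, white lid. Origin: centre of its underside. Bystander: leave it.
- eraser: brick-red eraser 24 x 46 x 14 mm lying on the table between the robot and the block. Origin: centre of its underside. Bystander: leave it.

How it is judged:
By the outcome, as a careful person would: the job done as asked, in the order asked, and still so for the second after the job is handed in, while the arm keeps its last pose, push and grip.
It also fails if it takes over 58 s, if anything falls off the work surface, if the arm or the gripper's body presses on something with over 40 N, if the wrist force passes 120 N, or if a joint passes its speed limit or range.

## Working session

There is one attempt and no reset: what is moved stays moved. The work goes in short steps, Python scripts to look and compute and a shell command to move; the robot and the scene stay as the last step left them, time stands still between calls to the robot, and variables do not carry over. Pictures are saved under pics/ and viewed, at most 10 in all, crops included, and the job is handed in when it is done.

```bash
ls; mkdir -p pics
python3 - <<'E'
from bench import r
import cv2,numpy as np,json
s=r.read_state()
for k in("time","ee_pos","eef_rot","ft_force","width"):print(k,np.round(s[k],4))
for n in("top","side"):
    c=r.camera(n);cv2.imwrite(f"pics/{n}0.png",c["img"][:,:,::-1]);print(n,c["fx"],c["fy"],c["cx"],c["cy"],np.round(c["pose"],4).tolist())
E
```

```text
bench.py
jog.py
pics
time 0.0
ee_pos [ 0.2356 -0.5784  0.2208]
eef_rot [ 9.814e-01  1.922e-01 -2.000e-04 -7.000e-04]
ft_force [ 0.2838 -0.1441 -0.7535]
width 0.0874
top 538.3180654265368 538.3180654265368 262.5484879367804 208.6307039791288 [[0.0213, -0.9811, 0.1923, 0.3199], [-0.9993, -0.0269, -0.0265, 0.0172], [0.0312, -0.1916, -0.981, 1.1789], [0.0, 0.0, 0.0, 1.0]]
side 386.5750334436011 386.5750334436011 284.0985650672549 203.62193396712198 [[-0.7335, -0.3778, 0.5651, -0.0058], [-0.6794, 0.4344, -0.5914, 0.5323], [-0.0221, -0.8177, -0.5753, 0.6153], [0.0, 0.0, 0.0, 1.0]]
```

View pics/top0.png

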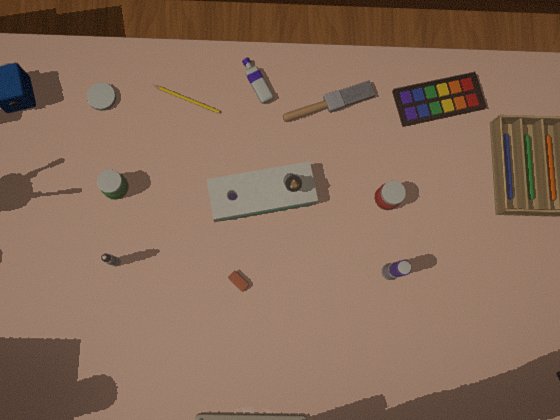

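View pics/side0.png

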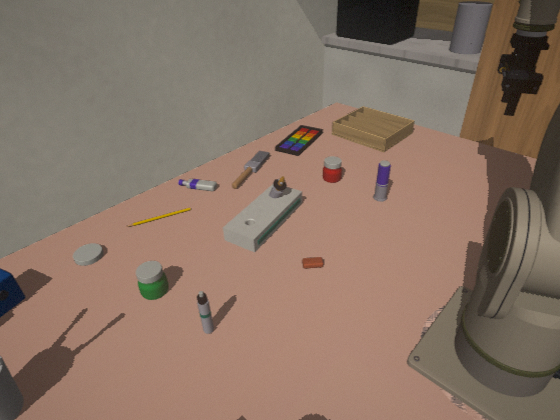

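Top view: block ≈(262,191), bore ≈(232,195), nipple ≈(293,183), marker ≈(110,259), cartridge ≈(397,269). The side view shows bore (250,222), nipple (281,183), marker (206,315), cartridge (382,182). I'll zoom in for accuracy.

```bash
cat > h.py <<'E'
import cv2,numpy as np
from bench import r
from scipy.spatial.transform import Rotation as R
def proj(c,P):
    P=np.atleast_2d(P);T=np.linalg.inv(np.array(c["pose"]));q=P@T[:3,:3].T+T[:3,3]
    return np.c_[c["fx"]*q[:,0]/q[:,2]+c["cx"],c["fy"]*q[:,1]/q[:,2]+c["cy"]]
def atz(c,uv,z):
    T=np.array(c["pose"]);d=T[:3,:3]@[(uv[0]-c["cx"])/c["fx"],(uv[1]-c["cy"])/c["fy"],1];o=T[:3,3]
    return o+d*(z-o[2])/d[2]
def crop(im,u,v,w,h,k):
    o=cv2.resize(im[v:v+h,u:u+w,::-1],None,fx=k,fy=k,interpolation=cv2.INTER_CUBIC)
    return cv2.convertScaleAbs(o,alpha=1.5)
E
python3 - <<'E'
from h import *
t=r.camera("top")["img"];s=r.camera("side")["img"]
a=crop(t,200,155,130,75,4)          #520x300
b=crop(t,90,240,70,37,4)           #280x148
c=crop(t,375,250,70,38,4)           #280x152
d=crop(s,215,165,100,75,4)          #400x300
e=crop(s,185,280,50,75,4) #200x300
f=crop(s,357,148,50,75,4)
cv2.imwrite("pics/z.png",np.vstack([np.hstack([a,np.vstack([b,c])]),np.hstack([d,e,f])]))
E
```

```text
(no output)
```

View pics/z.png

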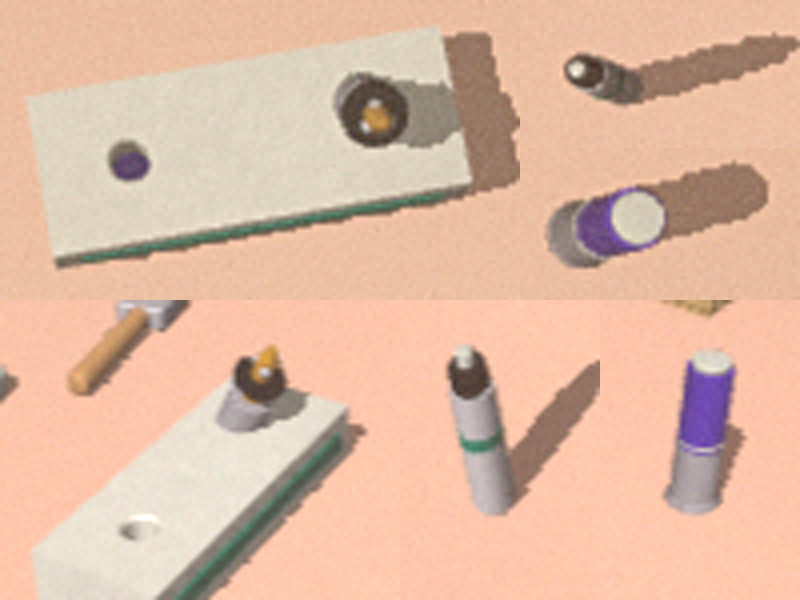

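Crop reading: block's top corners in the top crop (27,98),(441,28),(471,183),(57,258), bore (129,160). The nib is at (578,69) and the cartridge cap at (638,218). In the side crop: bore (139,529), nipple tip (268,349), nib (464,349), cap (712,361).

```bash
cat > m.py <<'E'
from h import *
from scipy.optimize import least_squares
t=r.camera("top");s=r.camera("side")
px=lambda u,v,x,y,k=4:np.array([u+(x+.5)/k-.5,v+(y+.5)/k-.5])
T=lambda x,y:px(200,155,x,y)
S=lambda x,y:px(215,165,x,y-300)
def loc(pt,yaw,p): 
    c,q=np.cos(yaw),np.sin(yaw);return np.array([pt[0]+c*p[0]-q*p[1],pt[1]+q*p[0]+c*p[1],p[2]])
tx=-.0; sn,cs=np.sin(.4),np.cos(.4)
# nipple tip local: unknown x; fit
L=dict(TL=(.045,.115,.04),TR=(.045,-.115,.04),BR=(-.045,-.115,.04),BL=(-.045,.115,.04),B=(0,.065,.04))
O=[(t,"TL",T(27,98)),(t,"TR",T(441,28)),(t,"BR",T(471,183)),(t,"BL",T(57,258)),(t,"B",T(129,160)),(s,"BR",S(347,408)),(s,"TL",S(35,552)),(s,"B",S(139,529))]
def f(p,obs=O): return np.concatenate([proj(c,loc(p[:2],p[2],L[k]))[0]-o for c,k,o in obs])
for nm,obs in(("all",O),("top",O[:5]),("side",O[5:])):
    q=least_squares(f,[.6,0,.1],args=(obs,));print(nm,np.round(q.x,4),np.round(q.fun,1))
    if nm=="all":st=q.x
print("bore",loc(st[:2],st[2],L["B"]))
# nipple tip
nt=least_squares(lambda x:proj(s,loc(st[:2],st[2],(x[0],-.065,.103)))[0]-S(268,349),[0.]);print("tip local x side",nt.x,nt.fun)
print("mark",atz(t,px(90,240,578-520,69),.105),atz(s,px(185,280,464-400,349-300),.105))
print("cart",atz(t,px(375,250,638-520,218-148),.112),atz(s,px(357,148,712-600,361-300),.112))
print("mark foot side",atz(s,px(185,280,493-400,500-300),0.))
E
python3 m.py
cat >> h.py <<'E'
def go(p,yaw=None):
    s=r.read_state();M=R.from_quat(s["eef_rot"]).as_matrix();y0=np.arctan2(M[1,0],M[0,0])
    print("t",round(s["time"],2),"ee",np.round(s["ee_pos"],4),"yaw",round(y0,4),"zax",np.round(M[:,2],3),"f",np.round(s["ft_force"],1),"shift",np.round(M.T@(np.array(p)-s["ee_pos"]),4),"turn",None if yaw is None else round(y0-yaw,4))
E
python3 -c "
from h import *
go([.45,-.2,.22],.207);go([.424,.2997,.2],.207)"
```

```text
t 0.3 ee [ 0.2357 -0.5787  0.2214] yaw 0.3869 zax [-0.  0. -1.] f [-0.2 -1.2 -0.9] shift [ 0.3413 -0.2699  0.0015] turn 0.1799
t 0.3 ee [ 0.2357 -0.5787  0.2214] yaw 0.3869 zax [-0.  0. -1.] f [-0.2 -1.2 -0.9] shift [ 0.5058 -0.7425  0.0217] turn 0.1799
```

```bash
python3 jog.py '[[0.34,-0.27,0,0.18,0.085],[0.34,-0.27,0,0.18,0.085],[0.34,-0.27,0,0.18,0.085],[0.34,-0.27,0,0.18,0.085],[0.34,-0.27,0,0.18,0.085],[0.34,-0.27,0,0.18,0.085],[0.34,-0.27,0,0.18,0.085],[0.34,-0.27,0,0.18,0.085],[0.34,-0.27,0,0.18,0.085],[0.34,-0.27,0,0.18,0.085]]' 30; python3 -c "
from h import *
go([.424,.2997,.2],.207)"
```

```text
time: 1.3
ee_pos: [0.4512, -0.1954, 0.222]
eef_rot: [0.994, 0.107, 0.001, -0.0]
ft_force: [-0.7, 0.1, -0.1]
width: 0.0849
grip_force: 0.0
t 1.3 ee [ 0.4512 -0.1954  0.222 ] yaw 0.2147 zax [ 0.001  0.001 -1.   ] f [-0.7  0.1 -0.1] shift [ 0.0789 -0.4895  0.0224] turn 0.0077
```

```bash
python3 jog.py '[[0.079,-0.49,0.02,0,0.06],[0.079,-0.49,0.02,0,0.06],[0.079,-0.49,0.02,0,0.06],[0.079,-0.49,0.02,0,0.06],[0.079,-0.49,0.02,0,0.06],[0.079,-0.49,0.02,0,0.06],[0.079,-0.49,0.02,0,0.06],[0.079,-0.49,0.02,0,0.06],[0.079,-0.49,0.02,0,0.06],[0.079,-0.49,0.02,0,0.06],[0.079,-0.49,0.02,0,0.06],[0.079,-0.49,0.02,0,0.06]]' 30; python3 jog.py '[[0,0,0,0,0.06],[0,0,0,0,0.06],[0,0,0,0,0.06]]'; python3 -c "
from h import *
c=r.camera('wrist');cv2.imwrite('pics/w1.png',c['img'][:,:,::-1])
print(proj(c,[[.424,.2997,.105],[.424,.2997,0]]))
go([.424,.2997,.063],.207)"
```

```text
time: 2.5
ee_pos: [0.4253, 0.2957, 0.2012]
eef_rot: [0.995, 0.104, -0.001, -0.0]
ft_force: [-0.2, -0.5, -0.2]
width: 0.0598
grip_force: 0.0
time: 2.8
ee_pos: [0.4261, 0.2941, 0.2018]
eef_rot: [0.995, 0.102, 0.0, 0.0]
ft_force: [-0.3, 0.1, -0.2]
width: 0.0598
grip_force: 0.0
[[265.62100314 211.76518452]
 [267.8118122  189.41245601]]
t 2.85 ee [0.426  0.2943 0.2018] yaw 0.205 zax [ 0.001 -0.001 -1.   ] f [ 0.1 -0.1  0.1] shift [-0.0009 -0.0058  0.1388] turn -0.002
```

View pics/w1.png

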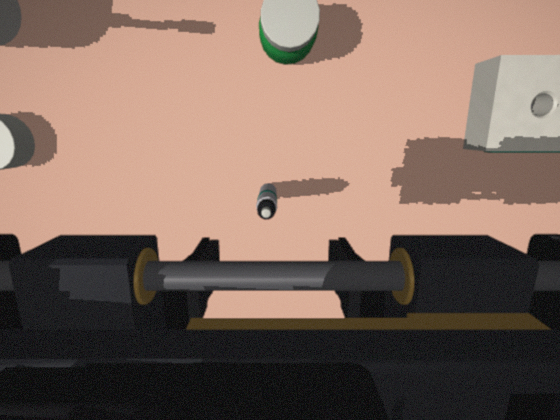

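The nib shows at (266,213) and the foot near (268,190). Both match the prediction, so I'm descending.

```bash
python3 jog.py '[[-0.001,-0.006,0.0,0,0.06],[-0.001,-0.006,0.03,0,0.06],[-0.001,-0.006,0.07,0,0.06],[-0.001,-0.006,0.11,0,0.06],[-0.001,-0.006,0.139,0,0.06],[-0.001,-0.006,0.139,0,0.06],[-0.001,-0.006,0.139,0,0.06]]'; python3 jog.py '[[0,0,0,0,0.01],[0,0,0,0,0.01],[0,0,0,0,0.01],[0,0,0,0,0.01],[0,0,0,0,0.01],[0,0,0,0,0.01]]' 25;python3 jog.py '[[0,0,-0.04,0,0.01],[0,0,-0.08,0,0.01],[0,0,-0.08,0,0.01],[0,0,-0.08,0,0.01],[0,0,-0.08,0,0.01]]'; python3 -c "
from h import *
go([.571,.052,.143],.207)"
```

```text
time: 3.55
ee_pos: [0.4233, 0.3015, 0.0634]
eef_rot: [0.995, 0.103, -0.0, -0.0]
ft_force: [0.5, -0.7, -0.2]
width: 0.0597
grip_force: 0.0
time: 4.15
ee_pos: [0.4234, 0.3009, 0.0627]
eef_rot: [0.995, 0.103, 0.0, 0.0]
ft_force: [-0.0, 1.3, 0.8]
width: 0.0197
grip_force: 1.0
time: 4.65
ee_pos: [0.4229, 0.3003, 0.1416]
eef_rot: [0.995, 0.103, -0.001, 0.0]
ft_force: [0.3, 0.2, -2.2]
width: 0.0189
grip_force: 25.0
t 4.65 ee [0.4229 0.3003 0.1416] yaw 0.2067 zax [-0.001 -0.001 -1.   ] f [ 0.3  0.2 -2.2] shift [ 0.094   0.2734 -0.0013] turn -0.0003
```

```bash
python3 jog.py '[[0.017,0.049,0,0,0.01],[0.034,0.097,0,0,0.01],[0.05,0.145,0,0,0.01],[0.067,0.193,0,0,0.01],[0.08,0.235,0,0,0.01],[0.09,0.263,0,0,0.01],[0.094,0.273,0,0,0.01],[0.094,0.273,0,0,0.01],[0.094,0.273,0,0,0.01],[0.094,0.273,0,0,0.01],[0.094,0.273,0,0,0.01]]'
python3 - <<'E'
from h import *
go([.571,.052,.143],.207)
ims=[]
for n in("side","top","wrist"):
    c=r.camera(n)
    p=proj(c,[[.571,.052,z] for z in(.04,.08,.16)]);print(n,p.round(1).tolist())
    im=c["img"].copy()
    if n=="wrist": ims.append(crop(im,160,180,200,150,2))
    else:
        u,v=(p[0]-[60,75 if n=="side" else 40]).astype(int);print(u,v);ims.append(crop(im,u,v,100,100,3 if n=="top" else 3))
a=np.hstack(ims[:2]);b=cv2.resize(ims[2],(400,300))
cv2.imwrite("pics/i1.png",np.vstack([a,np.hstack([b,np.zeros((300,200,3),np.uint8)])]))
E
```

```text
time: 5.75
ee_pos: [0.5708, 0.0545, 0.1427]
eef_rot: [0.995, 0.104, 0.0, 0.0]
ft_force: [-0.7, -0.3, -0.7]
width: 0.0188
grip_force: 25.0
t 5.75 ee [0.5708 0.0545 0.1427] yaw 0.2091 zax [ 0. -0. -1.] f [-0.7 -0.3 -0.7] shift [-0.0004  0.0025 -0.0003] turn 0.0021
side [[249.6, 221.7], [248.3, 208.3], [245.7, 179.6]]
189 146
top [[232.5, 195.2], [232.1, 191.0], [231.1, 181.8]]
172 155
wrist [[274.8, 209.5], [275.0, 222.5], [275.6, 267.9]]
```

View pics/i1.png

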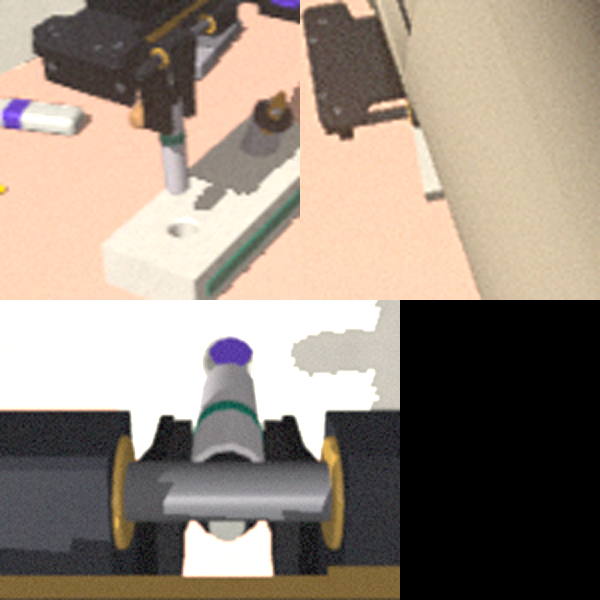

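```bash
python3 jog.py '[[0,0,0.015,0,0.01],[0,0,0.03,0,0.01],[0,0,0.03,0,0.01],[0,0,0.03,0,0.01],[0,0,0.03,0,0.01]]'
python3 - <<'E'
from h import *
ps=[]
for i in range(6):
    c=r.camera("wrist");ps.append(r.read_state()["ee_pos"])
print(np.round(ps,4))
go([.571,.052,.073],.207)
print(proj(c,[.571,.052,.04]))
cv2.imwrite("pics/w2.png",crop(c["img"],200,150,150,110,5))
E
```

```text
time: 6.4
ee_pos: [0.5716, 0.0532, 0.1128]
eef_rot: [0.995, 0.103, 0.0, -0.0]
ft_force: [0.6, -0.7, -0.9]
width: 0.0193
grip_force: 25.0
[[0.5717 0.0531 0.113 ]
 [0.5717 0.0531 0.1131]
 [0.5717 0.0531 0.1131]
 [0.5716 0.0531 0.113 ]
 [0.5716 0.053  0.113 ]
 [0.5715 0.053  0.1129]]
t 6.7 ee [0.5715 0.053  0.1129] yaw 0.2067 zax [ 0. -0. -1.] f [-0.9 -0.7 -1.4] shift [-0.0007  0.0009  0.0399] turn -0.0003
[[273.74585344 219.19919751]]
```

View pics/w2.png

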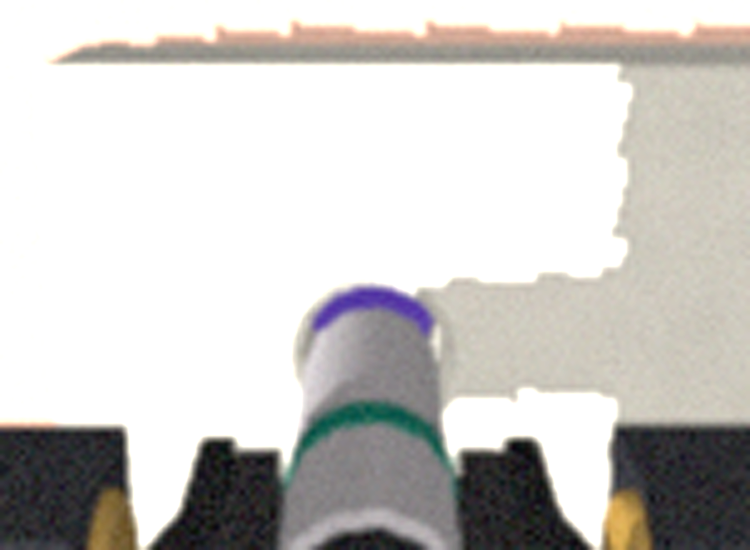

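The marker foot sits laterally within a millimetre of the bore ring (centre ≈375 vs marker ≈370 in the crop). Inserting.

```bash
python3 jog.py '[[-0.0005,0.0008,0.005,0,0.01],[-0.0005,0.0008,0.01,0,0.01],[-0.0005,0.0008,0.015,0,0.01],[-0.0005,0.0008,0.02,0,0.01],[-0.0005,0.0008,0.025,0,0.01],[-0.0005,0.0008,0.03,0,0.01],[-0.0005,0.0008,0.03,0,0.01],[-0.0005,0.0008,0.03,0,0.01]]'; python3 -c "
from h import *
go([.571,.052,.073],.207)"
```

```text
time: 7.5
ee_pos: [0.571, 0.0522, 0.0826]
eef_rot: [0.995, 0.103, -0.0, -0.0]
ft_force: [0.5, 0.4, -1.1]
width: 0.0192
grip_force: 25.0
t 7.5 ee [0.571  0.0522 0.0826] yaw 0.2069 zax [-0.  0. -1.] f [ 0.5  0.4 -1.1] shift [-0.0001  0.0002  0.0096] turn -0.0001
```

```bash
python3 jog.py '[[0,0,0.005,0,0.01],[0,0,0.009,0,0.01],[0,0,0.011,0,0.01],[0,0,0.011,0,0.01]]'; python3 jog.py '[[0,0,0,0,0.045],[0,0,0,0,0.045],[0,0,0,0,0.045],[0,0,0,0,0.045]]'; python3 jog.py '[[0,0,-0.04,0,0.06],[0,0,-0.085,0,0.06],[0,0,-0.13,0,0.06],[0,0,-0.15,0,0.06],[0,0,-0.15,0,0.06]]'
python3 - <<'E'
from h import *
go([.417,-.296,.222],.207)
c=r.camera("side");a=crop(c["img"],205,130,120,110,4)
p=proj(c,[[.571,.052,.115]])[0];print((p-[205,130])*4)
w=cv2.resize(crop(r.camera("wrist")["img"],160,100,240,220,1),(480,440))
cv2.imwrite("pics/i2.png",cv2.resize(np.hstack([a,w]),(800,367)))
E
```

```text
time: 7.9
ee_pos: [0.572, 0.0523, 0.0726]
eef_rot: [0.995, 0.103, 0.001, 0.0]
ft_force: [-1.1, -0.5, 8.3]
width: 0.0193
grip_force: 25.0
time: 8.3
ee_pos: [0.5709, 0.0521, 0.0714]
eef_rot: [0.995, 0.103, -0.0, 0.0]
ft_force: [0.1, 0.7, -0.3]
width: 0.0412
grip_force: 0.0
time: 8.8
ee_pos: [0.5726, 0.0526, 0.2251]
eef_rot: [0.995, 0.103, 0.003, 0.0]
ft_force: [0.3, 0.3, -0.1]
width: 0.0597
grip_force: 0.0
t 8.8 ee [0.5726 0.0526 0.2251] yaw 0.2068 zax [ 0.006 -0.    -1.   ] f [ 0.3  0.3 -0.1] shift [-0.2238  0.3092  0.0023] turn -0.0002
[168.79132194 264.44811344]
```

View pics/i2.png

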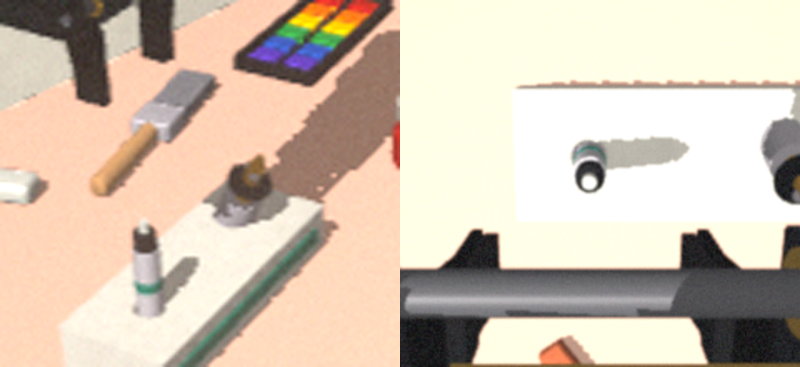

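Marker is seated, with the nib where predicted. Next is a close look at the nipple on the way past.

```bash
python3 jog.py '[[-0.02,0.04,0,0,0.06],[-0.04,0.08,0,0,0.06],[-0.06,0.12,0,0,0.06],[-0.06,0.13,0,0,0.06],[-0.06,0.13,0,0,0.06],[-0.06,0.13,0,0,0.06],[-0.06,0.13,0,0,0.06],[-0.06,0.13,0,0,0.06]]' | head -2
python3 - <<'E'
from h import *
c=r.camera("wrist");st=[.5844,-.0116,.2071]
def loc(p):
    q,s=np.cos(st[2]),np.sin(st[2]);return [st[0]+q*p[0]-s*p[1],st[1]+s*p[0]+q*p[1],p[2]]
for x in(-.0145,-.0171): print(x,loc([x,-.065,.103]),proj(c,loc([x,-.065,.103])))
u,v=(proj(c,loc([-.0145,-.065,.103]))[0]-[50,50]).astype(int);u=max(u,0);v=max(v,0);print(u,v)
p=proj(c,[loc(k) for k in[(-.0145,-.065,.103),(-.045,-.115,.04),(.045,-.115,.04),(0,.065,.115)]]);print(p.round(1).tolist())
cv2.imwrite("pics/w3.png",np.hstack([cv2.resize(c["img"][100:300,140:400,::-1],(390,300)),cv2.resize(c["img"][v:v+100,u:u+100,::-1],(400,300+100))[:300]]))
cv2.imwrite("pics/w3.png",cv2.resize(c["img"][v:v+100,u:u+100,::-1],(600,600),interpolation=cv2.INTER_CUBIC))
go([.417,-.296,.2],.207)
E
```

```text
time: 9.7
ee_pos: [0.5392, -0.0857, 0.2215]
-0.0145 [np.float64(0.5835753235866645), np.float64(-0.07819256646813733), 0.103] [[274.91899626 155.31998324]]
-0.0171 [np.float64(0.5810308821157445), np.float64(-0.07872718558588607), 0.103] [[274.91282142 158.28627315]]
224 105
[[274.9, 155.3], [320.0, 178.9], [323.3, 92.3], [119.7, 138.7]]
t 9.75 ee [ 0.5392 -0.086   0.2215] yaw 0.2089 zax [-0.  0. -1.] f [-0.4  0.  -0.1] shift [-0.1631  0.1801  0.0215] turn 0.0019
```

View pics/w3.png

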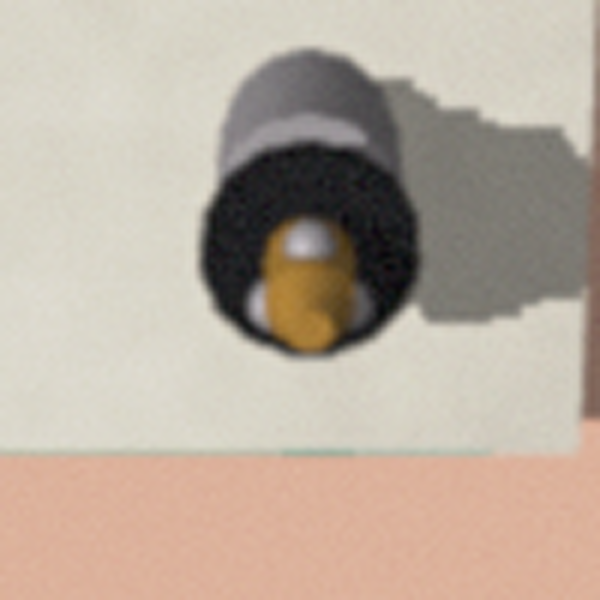

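Tip circle at ≈(275.7,159.6) and block corner at (320.9,180.7), so relative to the block the tip is at local x ≈ −16.5 mm, as the geometry suggests. Now the cartridge.

```bash
python3 jog.py '[[-0.035,0.035,0,0,0.07],[-0.07,0.07,0,0,0.07],[-0.1,0.11,0,0,0.07],[-0.13,0.145,0,0,0.07],[-0.163,0.18,0,0,0.07],[-0.163,0.18,0,0,0.07],[-0.163,0.18,0,0,0.07],[-0.163,0.18,0,0,0.07]]' | head -2
python3 - <<'E'
from h import *
go([.417,-.296,.079],.207)
c=r.camera("wrist");P=[.417,-.296]
p=proj(c,[P+[.112],P+[.0]]);print(p)
u,v=(p[0]-[50,50]).astype(int);print(u,v)
cv2.imwrite("pics/w4.png",cv2.resize(c["img"][v:v+80,u:u+100,::-1],(600,480),interpolation=cv2.INTER_CUBIC))
E
```

```text
time: 10.55
ee_pos: [0.4174, -0.2957, 0.2217]
t 10.55 ee [ 0.4174 -0.2957  0.2217] yaw 0.2089 zax [ 0.  0. -1.] f [0.2 0.9 0.1] shift [-0.0005  0.0002  0.1427] turn 0.0019
[[273.07266706 207.55510104]
 [273.30231201 186.05030334]]
223 157
```

View pics/w4.png

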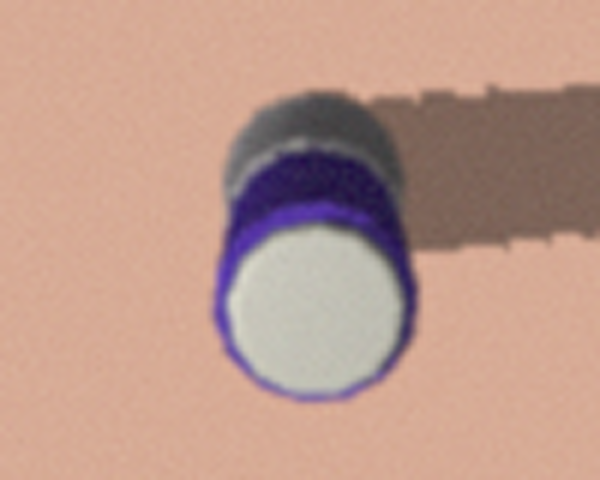

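```bash
python3 jog.py '[[-0.0005,0.0015,0.04,0,0.07],[-0.0005,0.0015,0.08,0,0.07],[-0.0005,0.0015,0.12,0,0.07],[-0.0005,0.0015,0.143,0,0.07],[-0.0005,0.0015,0.143,0,0.07],[-0.0005,0.0015,0.143,0,0.07]]'|head -2; python3 jog.py '[[0,0,0,0,0.02],[0,0,0,0,0.02],[0,0,0,0,0.02],[0,0,0,0,0.02],[0,0,0,0,0.02],[0,0,0,0,0.02],[0,0,0,0,0.02]]' 6;  python3 jog.py '[[-0.004,0,0,0,0.02],[-0.008,0,-0.001,0,0.02],[-0.012,0,-0.0015,0,0.02],[-0.0155,0,-0.0017,0,0.02],[-0.0195,0,-0.0017,0,0.02],[-0.0235,0,-0.0017,0,0.02],[-0.027,0,-0.0015,0,0.02],[-0.031,0,-0.0009,0,0.02],[-0.033,0,-0.0005,0,0.02],[-0.033,0,-0.0005,0,0.02]]'
python3 - <<'E'
from h import *
go([.417,-.298,.079],.207)
c=r.camera("side");p=proj(c,[.4,-.298,.06])[0];u,v=(p-[50,50]).astype(int);print(u,v)
cv2.imwrite("pics/s5.png",crop(c["img"],u,v,100,100,6))
E
```

```text
time: 11.2
ee_pos: [0.4172, -0.2978, 0.0794]
time: 11.9
ee_pos: [0.4163, -0.2986, 0.0787]
eef_rot: [0.995, 0.103, 0.0, 0.0]
ft_force: [-0.2, -0.2, 1.3]
width: 0.0319
grip_force: 6.0
time: 12.9
ee_pos: [0.3839, -0.3055, 0.0793]
eef_rot: [0.995, 0.103, 0.0, 0.0]
ft_force: [0.4, 1.1, -1.4]
width: 0.0316
grip_force: 6.0
t 12.9 ee [ 0.3839 -0.3055  0.0793] yaw 0.2065 zax [ 0. -0. -1.] f [ 0.4  1.1 -1.4] shift [ 0.034  -0.0006  0.0003] turn -0.0005
337 131
```

View pics/s5.png

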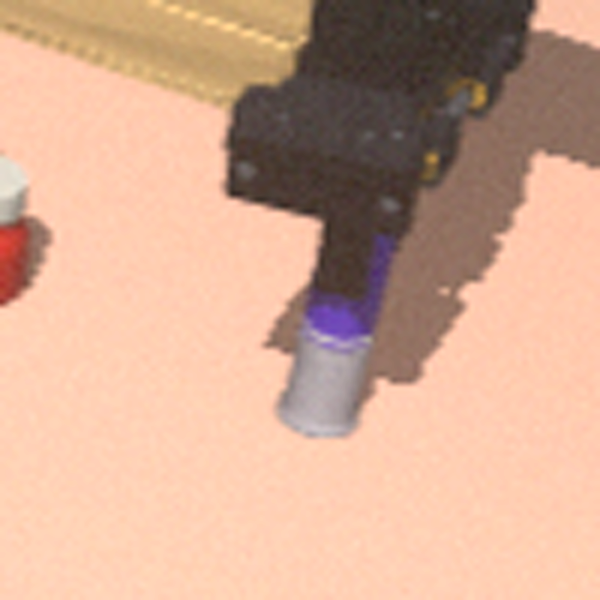

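Run:
```python
from h import *
c=r.camera("side");ee=np.array([.3839,-.3055,.0763]);x=np.array([np.cos(.207),np.sin(.207),0])
for th in(0,.1,.2,.3,.4,.5):
    a=-np.sin(th)*x+np.cos(th)*np.array([0,0,1])
    print(th,((proj(c,[ee-.076*a,ee-.03*a,ee+.024*a])-[337,131])*6).round().tolist())
```

```text
0 [[327.0, 418.0], [341.0, 334.0], [358.0, 229.0]]
0.1 [[311.0, 413.0], [334.0, 332.0], [364.0, 231.0]]
0.2 [[295.0, 406.0], [328.0, 329.0], [369.0, 233.0]]
0.3 [[280.0, 398.0], [322.0, 326.0], [374.0, 235.0]]
0.4 [[266.0, 390.0], [316.0, 322.0], [379.0, 238.0]]
0.5 [[253.0, 380.0], [311.0, 318.0], [383.0, 242.0]]
```

The cartridge barely tilted (head (318,420)→(337,340) fits ≈0.06 rad): it slid on the table instead. I'll tilt it in the grip against the block's rear top edge.

```bash
python3 jog.py '[[0,0,0,0,0.02],[0,0,-0.03,0,0.02],[0,0,-0.075,0,0.02],[0,0,-0.12,0,0.02],[0,0,-0.13,0,0.02],[0,0,-0.13,0,0.02],[0,0,-0.13,0,0.02]]' 20
cat >> h.py <<'E'
st=np.array([.5844,-.0116,.2071])
def W(p):
    q,s=np.cos(st[2]),np.sin(st[2]);return np.array([st[0]+q*p[0]-s*p[1],st[1]+s*p[0]+q*p[1],p[2]])
def model(ee,th,L=.076):
    "outline points: circles of rim bottom, rim top, head top"
    x=np.array([np.cos(.207),np.sin(.207),0]);y=np.array([-x[1],x[0],0]);z=np.array([0,0,1.])
    a=-np.sin(th)*x+np.cos(th)*z;b=np.cos(th)*x+np.sin(th)*z;g=np.array(ee)-[0,0,.003]
    ph=np.linspace(0,6.28,60)[:,None]
    return [g+(h-L)*a+rr*(np.cos(ph)*b+np.sin(ph)*y) for h,rr in((0,.019),(.008,.019),(.008,.0165),(.046,.0165))]
E
python3 - <<'E'
from h import *
go(W([.078,0,.209]),.207)
s=r.read_state()["ee_pos"]
for n in("side","wrist"):
    c=r.camera(n);h=cv2.cvtColor(c["img"],cv2.COLOR_RGB2HSV)
    for th in(0,.1,.2,.4):
        q=[proj(c,m) for m in model(s,th)];a=np.vstack(q)
        print(n,th,a.min(0).round(),a.max(0).round())
    g=proj(c,model(s,.06)[0]).mean(0).astype(int)
    S=h[g[1]-20:g[1]+20:2,g[0]-30:g[0]+30:3,1];print(g);print(S)
E
```

```text
time: 13.7
ee_pos: [0.3834, -0.305, 0.2077]
eef_rot: [0.995, 0.103, -0.001, -0.001]
ft_force: [0.6, 0.3, -2.1]
width: 0.0314
grip_force: 20.0
t 13.7 ee [ 0.3834 -0.305   0.2077] yaw 0.2067 zax [-0.001  0.001 -1.   ] f [ 0.6  0.3 -2.1] shift [ 0.335  -0.246  -0.0013] turn -0.0003
side 0 [391. 141.] [408. 163.]
side 0.1 [388. 140.] [407. 163.]
side 0.2 [386. 139.] [405. 162.]
side 0.4 [381. 137.] [403. 160.]
[396 159]
[[111 106 114 112 116 113 111 107 106  93 146 150 156 129  66  73  82  81
   83  79]
 [114 118 111 115 111 118 111 113 110  83 151 155 155 135  85  78  85  81
   88  77]
 [106 110 111 109 112 106 108 104 106  57  15 122 153  78  81  80  88  79
   84  77]
 [113 103 111 110 112 116 110 109 105  36  27 107 100  37  75  82  79  80
   87  80]
 [ 84  97 116 111 113 112 111 113 100  20  11  16  14  28  77  82  87  78
   80  87]
 [ 85  88  85  98 113 110 115 102  86  21  15  15  16  42  86  75  78  83
   81  81]
 [ 84  84  85  88  82 102 111  88  85  17  13  15  14  59  78  96  90  86
   81  88]
 [ 85  86  86  80  82  86  86  84  81  12  13  13  19  76  81  88  83  87
   85  88]

[... 2165 characters left out ...]
  10   7
   71  70]
 [ 67  66  34  12   8   6  13  93 112 153 186 169 115  44   3   5   7  10
   74  70]
 [ 70  73  50   6   9   8  93 157 171 142 144 173 163 169 129   8   3  14
   73  68]
 [ 69  73  61   7  10 107 164 177 154 179 147 149 187 151 161 119  20   7
   72  68]
 [ 68  68  69   6  99 168 175 164 170 154 152 160 148 163 158 156  37   3
   73  71]
 [ 68  67  63   7 181 173 166 176 157 172 153 147 179 157 149 163 151  30
   72  67]
 [ 71  67  45  54 145 167 147 177 174 172 157 157 163 145 154 152 154 111
   67  68]
 [ 67  69  26 155 173 182 159 155 186 155 159 152 156 160 159 168 150 152
   59  71]
 [ 68  68  28 185 216 146 170 153 169 155 152 157 141 164 159 185 162 191
   40  67]]
```

The low-saturation mask's top row in the wrist view measures tilt (now ≈0.055). Moving behind the block.

```bash
python3 jog.py '[[0.035,-0.025,0,0,0.02],[0.07,-0.05,0,0,0.02],[0.11,-0.08,0,0,0.02],[0.15,-0.11,0,0,0.02],[0.19,-0.14,0,0,0.02],[0.23,-0.17,0,0,0.02],[0.27,-0.2,0,0,0.02],[0.305,-0.225,0,0,0.02],[0.325,-0.24,0,0,0.02],[0.335,-0.246,0,0,0.02],[0.335,-0.246,0,0,0.02],[0.335,-0.246,0,0,0.02]]'; python3 jog.py '[[0,0,0.03,0,0.02],[0,0,0.06,0,0.02],[0,0,0.085,0,0.02],[0,0,0.095,0,0.02],[0,0,0.095,0,0.02],[0,0,0.095,0,0.02]]'; python3 -c "
from h import *
go(W([.036,0,.113]),.207)"
```

```text
time: 15.0
ee_pos: [0.6607, 0.0027, 0.2084]
eef_rot: [0.995, 0.103, -0.001, 0.0]
ft_force: [0.2, -0.3, -1.6]
width: 0.0317
grip_force: 20.0
time: 15.6
ee_pos: [0.6618, 0.0034, 0.1156]
eef_rot: [0.995, 0.103, 0.001, 0.0]
ft_force: [-0.0, 0.2, -1.3]
width: 0.0314
grip_force: 20.0
t 15.6 ee [0.6618 0.0034 0.1156] yaw 0.2058 zax [ 0.002 -0.    -1.   ] f [-0.   0.2 -1.3] shift [-0.0428 -0.0012  0.0025] turn -0.0012
```

Now lower the grip force and push −x about 40 mm in slow steps.

```bash
python3 jog.py '[[0,0,0.002,0,0.02],[-0.005,0,0.002,0,0.02],[-0.01,0,0.002,0,0.02],[-0.014,0,0.002,0,0.02],[-0.018,0,0.002,0,0.02],[-0.022,0,0.002,0,0.02],[-0.026,0,0.002,0,0.02],[-0.03,0,0.002,0,0.02],[-0.034,0,0.002,0,0.02],[-0.038,0,0.002,0,0.02],[-0.042,0,0.002,0,0.02],[-0.042,0,0.002,0,0.02]]' 6
cat > tilt.py <<'E'
from h import *
from scipy.optimize import brentq
c=r.camera("wrist");s=r.read_state()["ee_pos"];h=cv2.cvtColor(c["img"],cv2.COLOR_RGB2HSV)
m=(h[...,1]<30)&(h[...,2]<215)
print("V",[ (int(v),int(h[v,274,1]),int(h[v,274,2])) for v in range(130,230,4)])
for th in(0,.1,.2,.3,.4,.5):
    a=[proj(c,q) for q in model(s,th)];b=np.vstack(a);print(th,"toprow",b[:,1].min().round(1),"rim",a[0].mean(0).round(1),"headtop",a[3].max(0).round(1))
E
python3 tilt.py; python3 -c "
from h import *
go(W([.036,0,.113]),.207)"
```

```text
time: 16.8
ee_pos: [0.6198, -0.0046, 0.1122]
eef_rot: [0.995, 0.103, -0.0, 0.0]
ft_force: [-0.1, -0.0, -1.6]
width: 0.0317
grip_force: 6.0
V [(130, 62, 238), (134, 61, 239), (138, 63, 239), (142, 61, 238), (146, 61, 238), (150, 60, 239), (154, 63, 238), (158, 63, 239), (162, 2, 127), (166, 4, 127), (170, 11, 115), (174, 9, 116), (178, 9, 110), (182, 9, 113), (186, 7, 106), (190, 8, 96), (194, 43, 101), (198, 9, 114), (202, 156, 95), (206, 159, 101), (210, 172, 95), (214, 155, 97), (218, 160, 99), (222, 148, 100), (226, 150, 100)]
0 toprow 192.4 rim [272.6 215.2] headtop [297.5 257.7]
0.1 toprow 183.4 rim [272.6 206. ] headtop [297.6 252.6]
0.2 toprow 174.6 rim [272.6 197. ] headtop [297.7 247.5]
0.3 toprow 166.0 rim [272.5 188. ] headtop [297.9 242.4]
0.4 toprow 157.6 rim [272.5 179.3] headtop [298.1 237.3]
0.5 toprow 149.6 rim [272.5 170.8] headtop [298.4 232.4]
t 16.85 ee [ 0.62   -0.0046  0.1122] yaw 0.2067 zax [ 0. -0. -1.] f [ 0.2  0.4 -1. ] shift [-0.0003 -0.0005 -0.0008] turn -0.0003
```

```bash
cat > tilt.py <<'E'
from h import *
from scipy.optimize import least_squares
c=r.camera("wrist");s=r.read_state()["ee_pos"];h=cv2.cvtColor(c["img"],cv2.COLOR_RGB2HSV).astype(float)
S=np.median(h[:,270:276,1],axis=1)
# top edge: first row from above where S falls under 30 ; violet start: S>100 below
i=next(v for v in range(120,215) if S[v]<33 and S[v+3]<33); f=i-1+(S[i-1]-33)/(S[i-1]-S[i]+1e-9)
j=next(v for v in range(i+15,260) if S[v]>90 and S[v+1]>90)
def pr(p):
    m=model(s,p[0],p[1]);a=np.vstack([proj(c,q) for q in m[:2]])[:,1].min()
    x=m[3]; k=proj(c,x)[:,1].min(); return np.array([a,k])
q=least_squares(lambda p:pr([p[0],p[1]/10])-[f,j-.5],[.3,.76]);print("rows",f,j,"tilt,L",q.x[0],q.x[1]/10)
q=least_squares(lambda p:pr([p[0],.076])[:1]-f,[.3]);print("tilt with L=76:",q.x)
E
python3 tilt.py
```

```text
rows 161.58536585364425 200 tilt,L 0.3666351994903685 0.07436704146929551
tilt with L=76: [0.35446738]
```

```bash
python3 jog.py '[[-0.0015,0,0,0,0.02],[-0.0035,0,0,0,0.02],[-0.0035,0,0,0,0.02],[-0.0035,0,0,0,0.02]]'|sed -n 1,4p; python3 tilt.py
```

```text
time: 17.3
ee_pos: [0.6168, -0.0051, 0.1121]
eef_rot: [0.995, 0.103, 0.0, 0.0]
ft_force: [0.6, -0.1, -1.4]
rows 157.67901234566224 198 tilt,L 0.40621969700999505 0.07571292479749223
tilt with L=76: [0.40389977]
```

```bash
python3 jog.py '[[0,0,0,0,0.02],[0,0,0,0,0.02],[0,0,0,0,0.02]]' 60|tail -2; python3 jog.py '[[0.008,0,0,0,0.02],[0.012,0,-0.02,0,0.02],[0.012,0,-0.06,0,0.02],[0.012,0,-0.1,0,0.02],[0.012,0,-0.12,0,0.02],[0.012,0,-0.12,0,0.02],[0.012,0,-0.12,0,0.02]]'|sed -n 1,4p; python3 -c "
from h import *
go(W([-.0522,-.065,.225]),.207)"; python3 tilt.py
```

```text
width: 0.0306
grip_force: 60.0
time: 18.35
ee_pos: [0.6286, -0.0027, 0.2315]
eef_rot: [0.995, 0.103, -0.0, 0.0]
ft_force: [-0.4, -0.6, -2.3]
t 18.35 ee [ 0.6286 -0.0027  0.2315] yaw 0.2068 zax [-0. -0. -1.] f [-0.4 -0.6 -2.3] shift [-0.0973  0.0646  0.0065] turn -0.0002
rows 158.36470588234437 198 tilt,L 0.3988919542787716 0.07644505347066378
tilt with L=76: [0.40245086]
```

```bash
python3 jog.py '[[-0.03,0.02,0,0,0.02],[-0.06,0.04,0,0,0.02],[-0.085,0.056,0,0,0.02],[-0.097,0.0645,0,0,0.02],[-0.097,0.0645,0,0,0.02],[-0.097,0.0645,0,0,0.02],[-0.097,0.0645,0,0,0.02]]'|sed -n 1,4p
python3 - <<'E'
from h import *
go(W([-.0522,-.065,.190]),.207)
c=r.camera("wrist");s=r.read_state()["ee_pos"]
tip=W([-.0168,-.065,.103]);print("tip",tip,proj(c,tip))
m=model(s,.4,.0764);print("mouth",m[0].mean(0),[proj(c,m[0]).min(0),proj(c,m[0]).max(0)])
h=cv2.cvtColor(c["img"],cv2.COLOR_RGB2HSV)
b=(h[...,0]>12)&(h[...,0]<28)&(h[...,1]>130)&(h[...,2]>60);ys,xs=np.nonzero(b[80:230,200:350]);print("brass",len(xs),xs.mean()+200 if len(xs) else 0,ys.min()+80 if len(xs) else 0,ys.max()+80 if len(xs) else 0)
d=r.camera("side");h=cv2.cvtColor(d["img"],cv2.COLOR_RGB2HSV)
p=proj(d,tip)[0];print("side tip",p,"mouth",proj(d,m[0].mean(0)))
u,v=p.astype(int);b=(h[...,0]>8)&(h[...,0]<28)&(h[...,1]>140)
ys,xs=np.nonzero(b[v-8:v+15,u-15:u+15]);print("brass side",[(int(x)+u-15,int(y)+v-8) for x,y in zip(xs,ys)][:12])
E
```

```text
time: 19.1
ee_pos: [0.5471, -0.0846, 0.2315]
eef_rot: [0.995, 0.104, -0.0, -0.0]
ft_force: [-0.7, 0.4, -1.3]
t 19.1 ee [ 0.5471 -0.0846  0.2315] yaw 0.2082 zax [-0.001  0.001 -1.   ] f [-0.7  0.4 -1.3] shift [-0.0007  0.0012  0.0415] turn 0.0012
tip [ 0.58132447 -0.0786655   0.103     ] [[274.24443486 165.68755536]]
mouth [ 0.57656768 -0.07840739  0.15839767] [array([247.53469761, 157.65334798]), array([297.73276811, 200.57852961])]
brass 42 273.76190476190476 151 157
side tip [282.44086625 176.89553495] mouth [[283.22860301 158.32371654]]
brass side [(np.int64(282), np.int64(177)), (np.int64(283), np.int64(177)), (np.int64(280), np.int64(178)), (np.int64(281), np.int64(178)), (np.int64(282), np.int64(178)), (np.int64(283), np.int64(178)), (np.int64(280), np.int64(179)), (np.int64(281), np.int64(179)), (np.int64(282), np.int64(179)), (np.int64(283), np.int64(179)), (np.int64(280), np.int64(180)), (np.int64(281), np.int64(180))]
```

Brass in the side image starts at (282,177), exactly as predicted. Going in along the nipple axis.

```bash
python3 jog.py '[[-0.0005,0.001,0.015,0,0.02],[-0.0005,0.001,0.03,0,0.02],[-0.0005,0.001,0.0415,0,0.02],[-0.0005,0.001,0.0415,0,0.02],[-0.0005,0.001,0.0415,0,0.02]]'|sed -n 1,4p; python3 -c "
from h import *
go(W([-.0522,-.065,.190]),.207)"; python3 jog.py '[[0.0015,0,0.0035,0,0.02],[0.003,0,0.007,0,0.02],[0.0045,0,0.0105,0,0.02],[0.006,0,0.014,0,0.02],[0.0075,0,0.0175,0,0.02],[0.009,0,0.0212,0,0.02],[0.009,0,0.0212,0,0.02]]'
cat > dep.py <<'E'
from h import *
tip=np.array([-.0168,-.065,.103]);a=np.array([-np.sin(.4),0,np.cos(.4)]);s=r.read_state()
C,Q=np.cos(st[2]),np.sin(st[2]);Rm=np.array([[C,-Q,0],[Q,C,0],[0,0,1]])
l=Rm.T@(s["ee_pos"]-np.array([st[0],st[1],.003]))-tip
b=np.array([np.cos(.4),0,np.sin(.4)]);f=Rm.T@s["ft_force"];m=Rm.T@s["torque"]
print("t",s["time"],"depth mm",(.0762-l@a)*1e3,"lat x",l@b*1e3,"lat y",l[1]*1e3,"F axial",f@a,"Fb",f@b,"Fy",f[1],"mom",np.round(m,2))
E
python3 dep.py
```

```text
time: 19.7
ee_pos: [0.5464, -0.0868, 0.1903]
eef_rot: [0.995, 0.103, -0.0, -0.0]
ft_force: [0.6, 0.6, -1.8]
t 19.7 ee [ 0.5464 -0.0868  0.1903] yaw 0.2069 zax [-0.001  0.    -1.   ] f [ 0.6  0.6 -1.8] shift [ 0.0004 -0.0007  0.0003] turn -0.0001
time: 20.4
ee_pos: [0.5552, -0.0849, 0.1688]
eef_rot: [0.995, 0.103, -0.0, -0.0]
ft_force: [-0.2, 0.0, -1.0]
width: 0.0312
grip_force: 60.0
t 20.4 depth mm 7.918391603824918 lat x -0.257645741250334 lat y -0.7086208899227814 F axial -0.8565735833422844 Fb -0.5883856874700102 Fy 0.0477581829101377 mom [ 0.01  0.05 -0.04]
```

```bash
python3 jog.py '[[0.0012,-0.0005,0.0028,0,0.02],[0.0024,-0.0005,0.0055,0,0.02],[0.0036,-0.0005,0.0083,0,0.02],[0.0047,-0.0005,0.0111,0,0.02],[0.0047,-0.0005,0.0111,0,0.02]]'|head -1; python3 dep.py; python3 jog.py '[[0.0006,0,0.0014,0,0.02],[0.0012,0,0.0028,0,0.02],[0.0018,0,0.0041,0,0.02],[0.0023,0,0.0055,0,0.02],[0.0023,0,0.0055,0,0.02],[0.0023,0,0.0055,0,0.02]]'|head -1; python3 dep.py
```

```text
time: 20.9
t 20.9 depth mm 19.605447050704612 lat x -0.33520037119012797 lat y -0.1277038944965947 F axial -3.389488779532112 Fb -1.9386730811982067 Fy 1.0925500161790682 mom [0.22 0.42 0.02]
time: 21.5
t 21.5 depth mm 25.43627549735796 lat x -0.1377665608533151 lat y -0.32962921172184634 F axial 1.3913143422173455 Fb -3.090427602902401 Fy 0.8223664328724857 mom [0.33 1.05 0.01]
```

```bash
python3 jog.py '[[0.0005,0,0.0011,0,0.02],[0.0011,0,0.0026,0,0.02],[0.0011,0,0.0026,0,0.02]]'|head -1; python3 dep.py; python3 jog.py '[[0.0004,0,0.0009,0,0.02],[0.0008,0,0.0018,0,0.02],[0.0008,0,0.0018,0,0.02]]'|head -1; python3 dep.py;  python3 jog.py '[[0.0004,0,0.0009,0,0.02],[0.0008,0,0.0018,0,0.02],[0.0008,0,0.0018,0,0.02]]'|head -1; python3 dep.py
```

```text
time: 21.8
t 21.8 depth mm 28.194743438230432 lat x 0.12277459045055442 lat y -0.46310919713071774 F axial 5.612687078042493 Fb -4.053300018916056 Fy 1.3554864517249585 mom [0.27 1.18 0.07]
time: 22.1
t 22.1 depth mm 30.048138885617444 lat x 0.1569794667194276 lat y -0.4239952524614371 F axial 6.6391803151176685 Fb -3.006141304875374 Fy 0.9983721478687763 mom [ 0.39  1.41 -0.01]
time: 22.4
t 22.4 depth mm 31.912830746779157 lat x 0.18393480261024034 lat y -0.4492221147864156 F axial 5.983923926830015 Fb -4.081905618199041 Fy 1.706949216167947 mom [0.35 1.52 0.03]
```

```bash
python3 jog.py '[[0.0004,0,0.0009,0,0.02],[0.0008,0,0.0018,0,0.02],[0.0008,0,0.0018,0,0.02],[0.0008,0,0.0018,0,0.02]]'|head -1; python3 dep.py
python3 - <<'E'
from h import *
c=r.camera("wrist");h=cv2.cvtColor(c["img"],cv2.COLOR_RGB2HSV)
for n,k in(("S",1),("V",2)):print(n,np.median(h[140:215,270:276,k],axis=1).astype(int).tolist())
d=r.camera("side");h=cv2.cvtColor(d["img"],cv2.COLOR_RGB2HSV);s=r.read_state()["ee_pos"]
x=np.array([np.cos(.207),np.sin(.207),0]);a=-np.sin(.4)*x+np.cos(.4)*np.array([0,0,1]);g=s-[0,0,.003]
for mm in range(-14,60,2):
    p=proj(d,g+(mm/1e3-.0762)*a)[0];u,v=np.round(p).astype(int);print(mm,p.round(1),h[v,u],end=" | ")
E
```

```text
time: 22.8
t 22.8 depth mm 33.79248456396331 lat x 0.17958358828429213 lat y -0.45090793087446124 F axial 7.4427223975791055 Fb -4.078402870174893 Fy 1.9166726721929743 mom [0.37 1.61 0.04]
S [17, 15, 8, 9, 9, 7, 9, 8, 6, 10, 7, 6, 8, 8, 9, 8, 11, 7, 14, 10, 7, 6, 5, 8, 7, 7, 7, 7, 6, 8, 6, 8, 9, 10, 7, 8, 6, 7, 8, 9, 10, 8, 8, 8, 6, 6, 7, 10, 10, 6, 5, 10, 8, 20, 83, 41, 12, 10, 46, 121, 154, 166, 176, 151, 166, 161, 161, 164, 160, 154, 153, 156, 160, 163, 158]
V [223, 159, 121, 120, 119, 117, 116, 116, 117, 116, 116, 115, 115, 115, 114, 115, 112, 82, 57, 87, 121, 134, 133, 133, 127, 125, 121, 117, 116, 115, 113, 115, 114, 113, 111, 111, 111, 112, 110, 110, 110, 109, 109, 106, 108, 106, 101, 107, 113, 112, 103, 98, 98, 100, 95, 98, 109, 111, 104, 96, 94, 92, 92, 95, 93, 92, 93, 93, 95, 93, 95, 92, 94, 93, 92]
-14 [276.9 189.3] [163  17 134] | -12 [277.1 188.8] [163  17 134] | -10 [277.3 188.3] [167  14 127] | -8 [277.5 187.8] [170  13 118] | -6 [277.8 187.2] [175  13 115] | -4 [278.  186.7] [175  13 115] | -2 [278.2 186.2] [176  15 120] | 0 [278.5 185.7] [176  15 120] | 2 [278.7 185
[... 240 characters left out ...]
 113] | 18 [280.6 181. ] [167  16 112] | 20 [280.8 180.5] [167  15 117] | 22 [281.  179.9] [167  15 117] | 24 [281.3 179.4] [167  16 114] | 26 [281.5 178.9] [168  23 112] | 28 [281.8 178.3] [170  14 109] | 30 [282.  177.8] [170  14 109] | 32 [282.3 177.2] [146  19 107] | 34 [282.5 176.7] [146  19 107] | 36 [282.7 176.2] [131  90 122] | 38 [283.  175.6] [131  90 122] | 40 [283.2 175.1] [132  48 118] | 42 [283.5 174.5] [132  48 118] | 44 [283.7 174. ] [130 150 104] | 46 [284.  173.4] [130 144 108] | 48 [284.2 172.9] [130 144 108] | 50 [284.5 172.3] [129 149 113] | 52 [284.7 171.8] [128 143 102] | 54 [285.  171.2] [131 144  94] | 56 [285.2 170.7] [131 144  94] | 58 [285.5 170.1] [133 113  77] |
```

Rim edge (row ≈159) and violet boundary (198) in the wrist image are unchanged, so nothing slipped. Axial force is ≈8.7 N net, which puts the collar about 9.4 mm down. I'll check that it stays steady, then hand in.

```bash
python3 jog.py '[[0,0,0,0,0.02],[0,0,0,0,0.02],[0,0,0,0,0.02],[0,0,0,0,0.02],[0,0,0,0,0.02]]'|tail -2; for i in 1 2 3 4; do python3 jog.py '[[0,0,0,0,0.02]]'>/dev/null; python3 dep.py; done
```

```text
width: 0.0305
grip_force: 60.0
t 23.5 depth mm 33.79576795051346 lat x 0.21540431358689646 lat y -0.4192516690399578 F axial 8.458697234902173 Fb -3.0671490755421322 Fy 1.179232727316192 mom [0.4  1.63 0.01]
t 23.6 depth mm 33.81134428573734 lat x 0.1817401864009053 lat y -0.4625012794351874 F axial 7.9077639273819305 Fb -3.883262697894527 Fy 1.2744613308960324 mom [0.36 1.62 0.01]
t 23.7 depth mm 33.82232254357386 lat x 0.1694820459935809 lat y -0.4447831298280691 F axial 7.20354849768283 Fb -2.927877671930262 Fy 1.4907708696801394 mom [0.36 1.58 0.02]
t 23.8 depth mm 33.797755710138915 lat x 0.18720762700150317 lat y -0.4306337257249243 F axial 7.793341097448363 Fb -3.3377291336870014 Fy 0.8606237952320296 mom [0.35 1.63 0.  ]
```

```bash
python3 -c "
from bench import r
print(r.close_job())"
```

```text
the job is handed in; nothing more can be done
None
```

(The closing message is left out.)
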